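# Square up a tile stack and set the jig screw

## Task

Push the four tiles stacked unevenly in the jig home against its end stop, so that their edges are flush. Then turn the jig's thumbscrew clockwise until it seats, back it off a quarter turn and keep your grip on it: finish while still holding the screw there, with the stack still flush. Leave the other things on the table where they are.

Things in the scene. Friction and masses are not known exactly. Their poses are not given: they have to be found in the camera images.
- jig: Tile jig, fixed to the table: plywood base 10 mm thick with an open-ended channel for the stack. Origin: on the table, under the centre of the stack's place when fully home; z up. Base x -45 to 90, y -65 to 65 mm. Two aluminium side rails, 20 mm high above the base, x -40 to 55, inner faces at y = +-37 mm (2 mm beside the tiles). Open end towards -x, where the tiles overhang the base (10 mm when home): push them towards +x; they slide easily.
- jig_stop (a point): Centre of the inner face of the jig's end stop, at jig x = 55 mm, 22 mm above the table. The stop is an upright aluminium plate across the +x end of the channel, 94 mm wide, 10 mm thick, its top 36 mm above the table.
- jig_bridge (a point): Centre of the top of the dark steel bridge, at jig x = 47.5 mm, 74 mm above the table. The bridge (75 x 36 x 16 mm, jig x 10 to 85 mm) overhangs the stop end of the stack with 24 mm between and stands on a post behind the stop (jig x 65 to 85 mm). The thumbscrew stands upright in it.
- screw (a joint): Steel thumbscrew upright in the jig's bridge, axis at jig x = 30 mm, y = 0. Value in rad: 0 = seated (a hard stop), growing as it is unscrewed counter-clockwise seen from above; at most 3.3. Clockwise seats it. Fine thread with a small round foot just over the tiles: it does not noticeably rise or sink. It takes 0.1 N m to turn and stays where it is left. Starts 1.9 to 2.8 rad short of seated.
- screw_grip (a point): Point on the thumbscrew's axis to grip at, 103 mm above the table; it turns with the screw. The wing is an upright flat bar 42 mm long (this point's x axis), 12 mm thick (its y axis), from 79 to 113 mm above the table. Under it a collar 26 mm in diameter, 6 mm high, rests on the bridge. At joint value 0 the wing lies along the jig's x axis.
- tile1: Bisque-fired tile 110 x 70 x 6 mm, about 0.08 kg (0.06 to 0.11), number 1 from the bottom of the stack, underside 10 mm above the table; origin: centre of its underside, x along its 110 mm length (as the jig's x axis). Starts 10 to 32 mm short of the end stop.
- tile1_end (a point): Middle of the stop-side short end of tile1, half-way up its thickness; touches the end stop (jig x = +55 mm) when home.
- tile2: Bisque-fired tile 110 x 70 x 6 mm, about 0.08 kg (0.06 to 0.11), number 2 from the bottom of the stack, underside 16 mm above the table; origin: centre of its underside, x along its 110 mm length (as the jig's x axis). Starts 10 to 32 mm short of the end stop.
- tile2_end (a point): Middle of the stop-side short end of tile2, half-way up its thickness; touches the end stop (jig x = +55 mm) when home.
- tile3: Bisque-fired tile 110 x 70 x 6 mm, about 0.08 kg (0.06 to 0.11), number 3 from the bottom of the stack, underside 22 mm above the table; origin: centre of its underside, x along its 110 mm length (as the jig's x axis). Starts 10 to 32 mm short of the end stop.
- tile3_end (a point): Middle of the stop-side short end of tile3, half-way up its thickness; touches the end stop (jig x = +55 mm) when home.
- tile4: Bisque-fired tile 110 x 70 x 6 mm, about 0.08 kg (0.06 to 0.11), number 4 from the bottom of the stack, underside 28 mm above the table; origin: centre of its underside, x along its 110 mm length (as the jig's x axis). Starts 10 to 32 mm short of the end stop.
- tile4_end (a point): Middle of the stop-side short end of tile4, half-way up its thickness; touches the end stop (jig x = +55 mm) when home.
- bowl: Bystander: cream bowl, rim diameter 110 mm, 50 mm high, beside the jig. Origin: centre of its underside.
- chuck: Bystander: solid terracotta trimming chuck, 68 mm in diameter, 45 mm high, beside the jig. Origin: centre of its underside.
- rib: Bystander: flat wooden throwing rib, 90 x 36 x 8 mm, lying beyond the jig's post. Origin: centre of its underside.
- jar: Bystander: glass jar with white cap, 68 mm in diameter, 85 mm high. Origin: centre of its underside.
- mug: Bystander: dark clay mug, 80 mm in diameter, 90 mm high. Origin: centre of its underside.
- pot: Bystander: small dark clay pot, 84 mm in diameter, 90 mm high. Origin: centre of its underside.
- brush: Bystander: wooden-handled brush lying on the table. Origin: underside, on its axis.
Mind the look-alikes: they are no part of the job. Leave any blue or yellow look-alike of the jig alone.

How it is judged:
By the outcome, as a careful person would: the job done as asked, in the order asked, and still so for the second after the job is handed in, while the arm keeps its last pose, push and grip.
It also fails if it takes over 69 s, if anything falls off the work surface, if the arm or the gripper's body presses on something with over 40 N, if the wrist force passes 120 N, or if a joint passes its speed limit or range.

## Robot

A 6-joint arm with a two-finger parallel gripper is mounted at the origin on the work surface. World frame = base frame: x ahead of the robot, y to its left, z up, the work surface at z = 0. Lengths are in m, angles in rad, forces in N, time in s.
With the tool pointing down it reaches from about 0.375 to 0.9 m from the base axis. Payload 3.1 kg.
Tool frame: the origin (TCP) lies at the very end of the fingers, on their centre line; the grasp point (between the pads) lies 19 mm behind it; z points along the fingers, y is the direction in which the jaws open and shut (so a half turn about z gives the same grasp; the last joint's range is limited). The gripper opens to 87 mm and grips with 3 to 60 N. Pads are 19 mm wide; open, the fingers measure 117 mm over their backs; the gripper's body (75 mm by 190 mm) begins 51 mm behind the grasp point.
Start: joints at [1.024, 0.527, 1.433, -0, 1.181, -0.178], TCP at [0.225, 0.583, 0.223] pointing down, gripper open.
Joint ranges: [-3.08, 3.08], [-0.75, 2.2], [0.22, 2.44], [-1.43, 4.57], [0, 2.65], [-2.85, 2.85]. Speed limits (rad/s): [2.79, 2.79, 3.14, 3.14, 3.14, 3.14].

## Interface

Orientations are given as a rotation vector (axis times angle).
In Python, from station import bot gives the robot as it stands.
- The arm moves only by the shell command python3 -m crank 'ROWS' [FORCE]. ROWS is JSON, a list of rows, each an object with "fingers": the gripper's target within -1 to 1 (fully open at 1, half-way at 0, shut at -1); "delta_pos": the shift along the tool's x, y, z scaled (see below), a list of three; "spin": the turn about the tool's z scaled (see below). In form: [{"fingers": fingers, "delta_pos": [dx, dy, dz], "spin": spin}, ...]. A call has 1 to 8 rows; each row shifts and turns the commanded pose from where the row before left it, along the tool's axes as they then stand; what a row does not reach is not made up. The controller multiplies each number of a shift by 3 cm and each number of a turn by 180 degrees. A row lasts 1/12 s, in which the tool goes at most 41.7 mm and 7.16 degrees, less where a joint would pass 70% of its speed; a pose out of reach is approached as far as the arm can. A call with a number of a shift or a turn outside -1 to 1 is refused whole. A call with a gripper value outside its range is refused whole. The fingers move at their own pace and stop on an object; FORCE is the grip in N (left out, the last holds). Time passes only in rows, so rows that do not move let the fingers close. It gives the time, the measured TCP pose, the force and the opening at its end, in the units of the state.
- bot.get_state(): the state, without advancing time (a new reading comes with each control period).
- bot.capture(name): name is "side" or "top"; returns the picture (420x560x3 uint8, red, green, blue); there is no depth.
- bot.camera_model(name): a dict with "fx", "fy", "cx", "cy" (pixels), "distortion" ([k1, k2, p1, p2, k3] as OpenCV has them; the pictures are not rectified), "R" (3x3) and "t" (3): a world point X has camera coordinates R X + t. Camera axes: x right, y down, z forward; pixel columns grow to the right and rows downward; lengths in m; the calibration is good to about 2 mm. A picture is of the moment at which its call begins. camera_model takes no time and is no camera call.
- bot.close_job(): hands the job in, once; it reports no verdict.
The state is a dict: "t": time; "qpos": joint angles; "joint_vel": joint speeds; "effort": joint torques, N m; "eef_pos": TCP position; "tcp_rot": TCP orientation; "wrist_force": force on the tool from outside, world axes, zero at the start; "wrist_torque": the same for the moment, N m; "gripper_width": opening from 0.0 (shut) to 1.0 (fully open).
Only numpy, scipy, OpenCV 4.12 (cv2) and the standard library are available. Lean on these libraries where they do the work, as an engineer would, in place of code of your own. Each camera call takes 0.05 s, during which the arm holds its last target. There are 200 camera calls.

## Working session

There is one attempt and no reset: what is moved stays moved. The work goes in short steps, Python scripts to look and compute and a shell command to move; the robot and the scene stay as the last step left them, time stands still between calls to the robot, and variables do not carry over. Pictures are saved under pics/ and viewed, about 8 in all and at most 12, crops included, and the job is handed in when it is done.

```bash
mkdir -p pics; ls; python3 - <<'E'
from station import bot
import cv2
for n in("side","top"):
    im=bot.capture(n); cv2.imwrite(f"pics/{n}0.png",im[:,:,::-1])
    c=bot.camera_model(n); print(n,c)
print(bot.get_state())
E
```

```text
pics
side {'fx': 536.313768311165, 'fy': 536.313768311165, 'cx': 272.32851201555354, 'cy': 213.67336141687935, 'distortion': array([0.07420335, 0.        , 0.        , 0.        , 0.        ]), 'R': array([[ 0.97192947, -0.2348118 , -0.01471506],
       [-0.16260251, -0.6252057 , -0.76333364],
       [ 0.17003981,  0.74429917, -0.64583683]]), 't': array([-0.53029061,  0.15942051,  1.31368356])}
top {'fx': 384.462203429872, 'fy': 384.462203429872, 'cx': 272.4609018859698, 'cy': 203.82195395992773, 'distortion': array([-0.06505451,  0.        ,  0.        ,  0.        ,  0.        ]), 'R': array([[-0.02306992, -0.99964128, -0.0136046 ],
       [-0.98826568,  0.02485846, -0.15070835],
       [ 0.15099248,  0.00996813, -0.98848465]]), 't': array([0.02578598, 0.53142649, 1.18510542])}
{'t': 0.1, 'qpos': array([ 1.02445848e+00,  5.28417451e-01,  1.43375898e+00, -2.20863287e-05,
        1.18138917e+00, -1.78484579e-01]), 'joint_vel': array([-0.0004508 , -0.0014592 , -0.0023509 ,  0.00179116, -0.00170627,
        0.00153835]), 'effort': array([-4.89859485e-04, -4.40979767e+01, -1.77148551e+01,  6.35044347e-02,
        5.34470938e-02, -6.27234976e-05]), 'eef_pos': array([0.22438383, 0.58263479, 0.22164713]), 'tcp_rot': array([-5.74432557e-01, -3.08793600e+00,  2.90854661e-03]), 'wrist_force': array([-0.14123489,  0.18933397, -0.29435311]), 'wrist_torque': array([-0.0005591 ,  0.00344271, -0.00081332]), 'gripper_width': 0.9974905354878255}
```

View pics/top0.png

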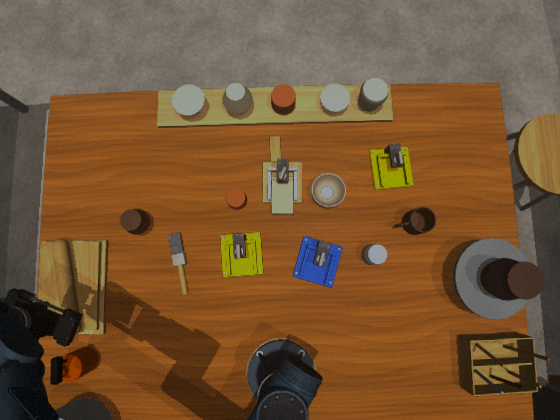

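View pics/side0.png

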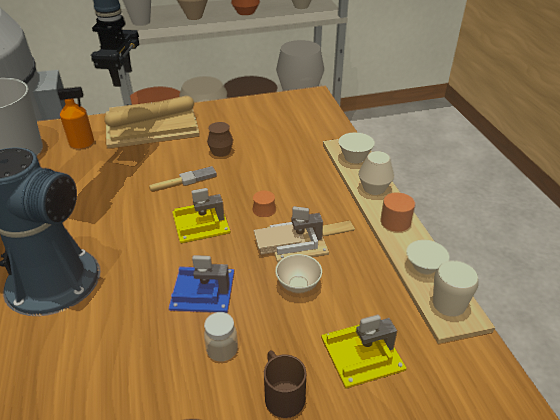

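The real jig is the plywood one at top (282,185) and side (290,235). The blue and yellow jigs are look-alikes. The open end faces the robot. Next I'll enlarge both views.

```bash
cat > h.py <<'E'
import cv2,numpy as np
from station import bot
def crop(n,x0,y0,w,h,s,out,im=None):
    im=bot.capture(n) if im is None else im
    c=cv2.resize(im[y0:y0+h,x0:x0+w],None,fx=s,fy=s,interpolation=cv2.INTER_CUBIC)[:,:,::-1].copy()
    for x in range(x0-x0%10+10,x0+w,10): cv2.putText(c,str(x),((x-x0)*s,10),0,.35,(255,255,0),1); cv2.line(c,((x-x0)*s,12),((x-x0)*s,18),(255,255,0),1)
    for y in range(y0-y0%10+10,y0+h,10): cv2.putText(c,str(y),(0,(y-y0)*s+4),0,.35,(255,255,0),1)
    cv2.imwrite(out,c)
def cam(n):
    c=bot.camera_model(n); K=np.array([[c['fx'],0,c['cx']],[0,c['fy'],c['cy']],[0,0,1]]); return K,c['distortion'],np.array(c['R']),np.array(c['t'])
def proj(n,P):
    K,d,R,t=cam(n); return cv2.projectPoints(np.array(P,float).reshape(-1,3),cv2.Rodrigues(R)[0],t,K,d)[0].reshape(-1,2)
def unproj(n,uv,z):
    K,d,R,t=cam(n); p=cv2.undistortPoints(np.array([[uv]],float),K,d)[0,0]
    r=R.T@[p[0],p[1],1]; o=-R.T@t; return o+r*(z-o[2])/r[2]
def jig2w(P,x,y,a):
    P=np.array(P,float).reshape(-1,3); c,s=np.cos(a),np.sin(a)
    return P@np.array([[c,s,0],[-s,c,0],[0,0,1]])+[x,y,0]
E
python3 -c "
from h import *
crop('top',250,125,100,95,6,'pics/t1.png');crop('side',240,195,125,85,6,'pics/s1.png')"
```

```text
(no output)
```

View pics/t1.png

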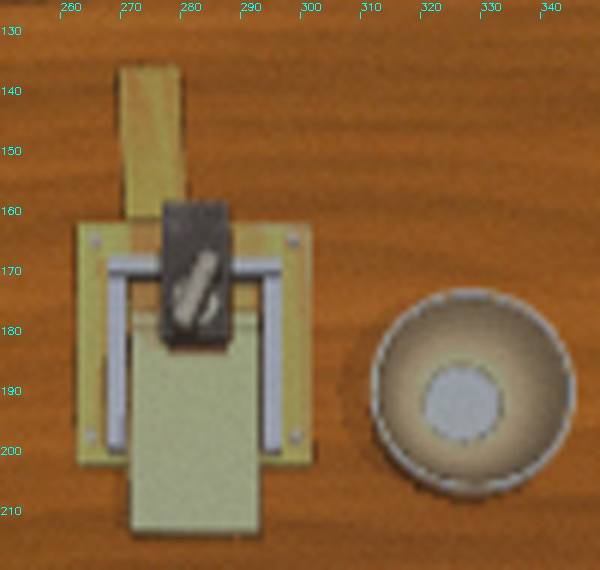

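View pics/s1.png

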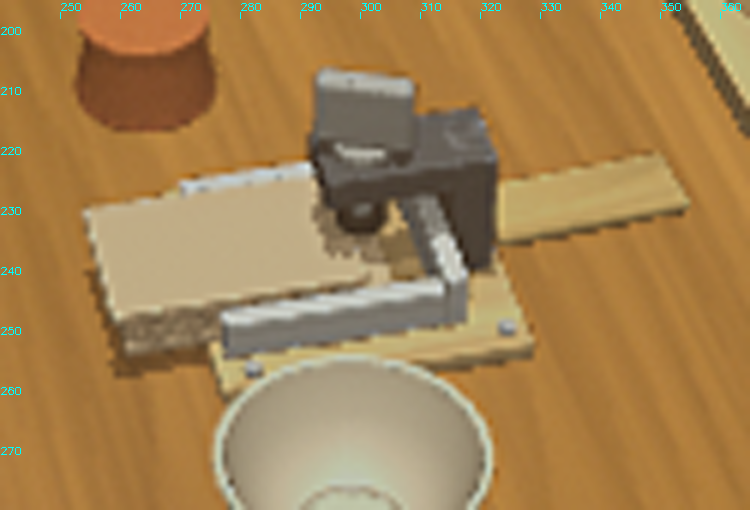

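Top crop: plywood base corners at about (263,162), (302,162), (302,202), (263,202). The wing runs from about (285,167) to (280.5,179), so it is angled about -21°, which gives a screw value near 2.77. The side crop shows the staggered stack and the bridge. I'll fit the jig pose and check it in both views.

```bash
cat > fit.py <<'E'
from h import *
from scipy.optimize import least_squares
obsT=[((78,224),(90,65,10)),((312,224),(90,-65,10)),((312,464),(-45,-65,10)),((78,464),(-45,65,10)),((162,202),(85,18,74)),((230,202),(85,-18,74)),
 ((107,452),(-40,47,30)),((282,258),(65,-47,36)),((107,258),(65,47,36))]
obsS=[((532,346),(90,-65,10)),((222,390),(-45,-65,10)),((480,112),(85,18,74)),((496,158),(85,-18,74)),((222,316),(-40,-47,30))]
src=lambda p,x0,y0:(x0+(p[0]+.5)/6-.5,y0+(p[1]+.5)/6-.5)
T=np.array([src(p,250,125) for p,_ in obsT]);S=np.array([src(p,240,195) for p,_ in obsS])
PT=np.array([q for _,q in obsT])/1e3;PS=np.array([q for _,q in obsS])/1e3
f=lambda v,w:np.r_[(proj('top',jig2w(PT,*v))-T).ravel(),w*(proj('side',jig2w(PS,*v))-S).ravel()]
for w in(0,1):
    r=least_squares(f,[.6,0,0],args=(w,),loss='soft_l1',x_scale=[.01,.01,.01]); print(w,r.x.round(4)); print(f(r.x,1).reshape(-1,2).round(2).tolist())
v=r.x
a,b=[unproj('top',src(p,250,125),.113) for p in((212,253),(184,325))]
print('wing mid',(a+b)/2,'len',np.linalg.norm(a-b),'ang',np.arctan2(*(a-b)[1::-1])-v[2],'axis',jig2w([.03,0,.1],*v))
for n,p,o in(('top',(130,531),(250,125)),('top',(260,532),(250,125)),('side',(85,213),(240,195)),('side',(120,322),(240,195))):
    w=unproj(n,src(p,*o),.034)-[v[0],v[1],0]; c,s=np.cos(v[2]),np.sin(v[2]); print('tile4 corner jig',n,c*w[0]+s*w[1],-s*w[0]+c*w[1])
E
python3 fit.py
```

```text
0 [ 0.5864 -0.0193 -0.0256]
[[-0.14, 0.1], [-0.03, 0.07], [0.36, 0.2], [-0.41, 0.18], [-0.07, 0.06], [-0.01, 0.05], [0.1, -0.31], [-0.02, -0.19], [0.2, -0.17], [1.7, -0.51], [1.24, 0.65], [0.44, -1.18], [1.73, 0.12], [1.57, 1.98]]
1 [ 0.5852 -0.0181 -0.0419]
[[-0.04, 0.16], [0.06, 0.75], [-0.22, 0.9], [-0.99, 0.25], [-0.0, 0.36], [0.07, 0.53], [-0.46, -0.16], [-0.04, 0.43], [0.17, -0.02], [0.85, -0.29], [0.17, 0.27], [0.09, -1.07], [1.15, 0.27], [0.61, 1.61]]
wing mid [ 0.61544129 -0.02069251  0.113     ] len 0.0399402065886865 ang -0.34780835324309567 axis [[ 0.61514368 -0.01939839  0.1       ]]
tile4 corner jig top -0.08352534128246797 0.032263038232826155
tile4 corner jig top -0.0828859632231483 -0.03688766587282081
tile4 corner jig side -0.08612961370598253 0.029970935528438544
tile4 corner jig side -0.0832605669155141 -0.03977573532316717
```

```bash
cat > go.py <<'E'
# usage: go.py X Y Z PHI(deg tool-y world angle)  -> shift (mm, initial tool axes) & spin needed
import sys; from h import *
s=bot.get_state(); R=cv2.Rodrigues(np.array(s['tcp_rot']))[0]
phi=np.degrees(np.arctan2(R[1,1],R[0,1])); print('t',s['t'],'tcp',s['eef_pos'].round(4),'phi',phi.round(2),'q',s['qpos'].round(3),'F',s['wrist_force'].round(1),'w',round(s['gripper_width'],3))
if len(sys.argv)>4:
    a=[float(v) for v in sys.argv[1:5]]; d=np.array(a[:3])-s['eef_pos']
    sp=-(a[3]-phi); print('delta/30mm now',(R.T@d/.03).round(3),'spin/180',round(sp/180,4))
    p=np.radians(a[3]); y=np.array([np.cos(p),np.sin(p),0]); z=np.array([0,0,-1.]); x=np.cross(y,z); print('delta/30mm after spin',(np.array([x,y,z])@d/.03).round(3))
E
python3 go.py .466 -.015 .2 88.3; python3 -c "
from h import *
for p,z in (((320,250),.11),((240,243),.11),((240,235),.07),((325,243),.07),((236,198),.045),((328,190),.05),((376,254),.085),((134,222),.09)): print(p,unproj('top',p,z).round(3))"
```

```text
t 0.2 tcp [0.2245 0.5829 0.222 ] phi 68.93 q [ 1.025  0.528  1.433  0.     1.181 -0.179] F [ 0.3 -0.2 -0.6] w 1.0
delta/30mm now [-14.678 -15.7     0.748] spin/180 -0.1076
delta/30mm after spin [ -8.639 -19.681   0.732]
(320, 250) [ 0.38  -0.125  0.11 ]
(240, 243) [0.406 0.111 0.11 ]
(240, 235) [0.433 0.115 0.07 ]
(325, 243) [ 0.402 -0.145  0.07 ]
(236, 198) [0.553 0.129 0.045]
(328, 190) [ 0.57  -0.165  0.05 ]
(376, 254) [ 0.364 -0.296  0.085]
(134, 222) [0.478 0.44  0.09 ]
```

```bash
python3 -m crank '[{"fingers":-0.2,"delta_pos":[0,0,0],"spin":-0.0359},{"fingers":-0.2,"delta_pos":[0,0,0],"spin":-0.0359},{"fingers":-0.2,"delta_pos":[0,0,0],"spin":-0.0358},{"fingers":-0.2,"delta_pos":[-0.432,-0.984,0],"spin":0},{"fingers":-0.2,"delta_pos":[-0.432,-0.984,0],"spin":0},{"fingers":-0.2,"delta_pos":[-0.432,-0.984,0],"spin":0},{"fingers":-0.2,"delta_pos":[-0.432,-0.984,0],"spin":0},{"fingers":-0.2,"delta_pos":[-0.432,-0.984,0],"spin":0}]' 20
python3 -m crank '[{"fingers":-0.2,"delta_pos":[-0.432,-0.984,0],"spin":0},{"fingers":-0.2,"delta_pos":[-0.432,-0.984,0],"spin":0},{"fingers":-0.2,"delta_pos":[-0.432,-0.984,0],"spin":0},{"fingers":-0.2,"delta_pos":[-0.432,-0.984,0],"spin":0},{"fingers":-0.2,"delta_pos":[-0.432,-0.984,0],"spin":0},{"fingers":-0.2,"delta_pos":[-0.432,-0.984,0],"spin":0},{"fingers":-0.2,"delta_pos":[-0.432,-0.984,0],"spin":0},{"fingers":-0.2,"delta_pos":[-0.432,-0.984,0],"spin":0}]'
python3 -m crank '[{"fingers":-0.2,"delta_pos":[-0.432,-0.984,0],"spin":0},{"fingers":-0.2,"delta_pos":[-0.432,-0.984,0],"spin":0},{"fingers":-0.2,"delta_pos":[-0.432,-0.984,0],"spin":0},{"fingers":-0.2,"delta_pos":[-0.432,-0.984,0],"spin":0},{"fingers":-0.2,"delta_pos":[-0.432,-0.984,0],"spin":0},{"fingers":-0.2,"delta_pos":[-0.432,-0.984,0],"spin":0},{"fingers":-0.2,"delta_pos":[-0.432,-0.984,0],"spin":0},{"fingers":-0.2,"delta_pos":[0,0,0],"spin":0}]'
python3 go.py .466 -.016 .12 88.3; python3 -c "
from h import *
crop('side',130,90,260,195,3,'pics/s2.png')"
```

```text
t: 0.87
eef_pos: [0.2852, 0.4323, 0.2224]
tcp_rot: [-0.046, -3.141, 0.0]
wrist_force: [0.9, -0.5, -0.7]
gripper_width: 0.476
t: 1.53
eef_pos: [0.3819, 0.1931, 0.2226]
tcp_rot: [0.046, 3.141, 0.0]
wrist_force: [1.5, -1.2, -0.7]
gripper_width: 0.397
t: 2.2
eef_pos: [0.47, -0.0199, 0.223]
tcp_rot: [0.054, 3.136, -0.005]
wrist_force: [-0.4, 0.0, 0.4]
gripper_width: 0.4
t 2.2 tcp [ 0.47   -0.0199  0.223 ] phi 88.03 q [-0.279  0.318  1.811 -0.002  1.007 -1.815] F [-0.4  0.   0.4] w 0.4
delta/30mm now [0.155 0.137 3.432] spin/180 -0.0015
delta/30mm after spin [0.137 0.126 3.434]
```

View pics/s2.png

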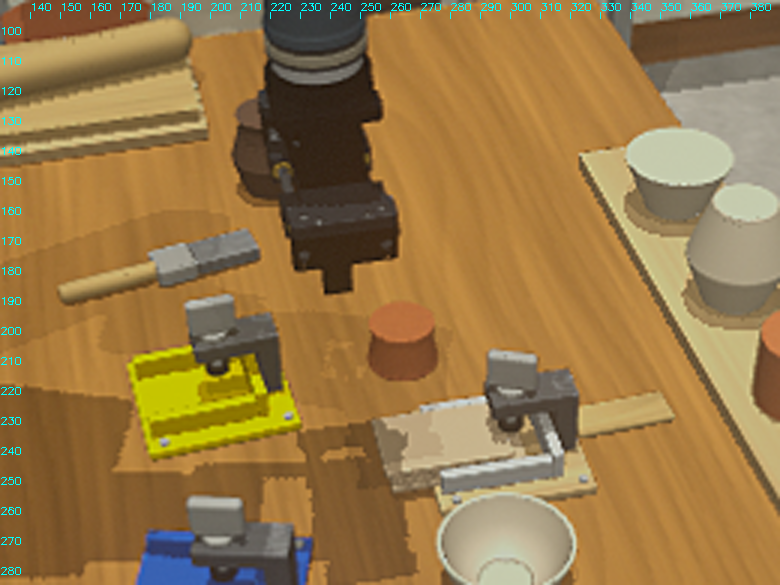

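The gripper body is narrow (75 mm) along x, so the push geometry is clear. Descending behind the stack.

```bash
python3 -m crank '[{"fingers":-0.2,"delta_pos":[0.1,0.1,0.9],"spin":0},{"fingers":-0.2,"delta_pos":[0,0,0.9],"spin":0},{"fingers":-0.2,"delta_pos":[0,0,0.9],"spin":0},{"fingers":-0.2,"delta_pos":[0,0,0.9],"spin":0},{"fingers":-0.2,"delta_pos":[0,0,0.9],"spin":0},{"fingers":-0.2,"delta_pos":[0,0,0.9],"spin":0},{"fingers":-0.2,"delta_pos":[0,0,0.9],"spin":0},{"fingers":-0.2,"delta_pos":[0,0,0],"spin":0}]'
python3 go.py .466 -.016 .009 88.3
```

```text
t: 2.92
eef_pos: [0.4598, -0.0098, 0.0299]
tcp_rot: [-0.045, -3.132, -0.004]
wrist_force: [-1.0, -0.5, -0.4]
gripper_width: 0.399
t 2.9167 tcp [ 0.4598 -0.0098  0.0299] phi 88.34 q [-0.265  0.671  1.981  0.     0.499 -1.807] F [-1.  -0.5 -0.4] w 0.399
delta/30mm now [-0.219 -0.203  0.693] spin/180 0.0002
delta/30mm after spin [-0.213 -0.201  0.696]
```

```bash
python3 -m crank '[{"fingers":-0.2,"delta_pos":[0,-0.2,0.33],"spin":0},{"fingers":-0.2,"delta_pos":[0,0,0.33],"spin":0},{"fingers":-0.2,"delta_pos":[0,0,0],"spin":0}]'
python3 -m crank '[{"fingers":-0.2,"delta_pos":[-0.1,0,0],"spin":0},{"fingers":-0.2,"delta_pos":[-0.2,0,0],"spin":0},{"fingers":-0.2,"delta_pos":[-0.2,0,0],"spin":0},{"fingers":-0.2,"delta_pos":[-0.2,0,0],"spin":0},{"fingers":-0.2,"delta_pos":[-0.2,0,0],"spin":0},{"fingers":-0.2,"delta_pos":[-0.2,0,0],"spin":0},{"fingers":-0.2,"delta_pos":[-0.2,0,0],"spin":0},{"fingers":-0.2,"delta_pos":[0,0,0],"spin":0}]'
python3 go.py .5215 -.0168 .009 88.3
```

```text
t: 3.17
eef_pos: [0.4632, -0.0177, 0.0135]
tcp_rot: [0.047, 3.141, 0.0]
wrist_force: [-1.4, -0.3, 0.2]
gripper_width: 0.399
t: 3.83
eef_pos: [0.5042, -0.0191, 0.0139]
tcp_rot: [0.046, 3.138, -0.001]
wrist_force: [-0.4, -0.3, -0.6]
gripper_width: 0.401
t 3.8333 tcp [ 0.5042 -0.0191  0.0139] phi 88.31 q [-0.26   0.725  1.882  0.     0.532 -1.801] F [-0.4 -0.3 -0.6] w 0.401
delta/30mm now [-0.572  0.093  0.166] spin/180 0.0
delta/30mm after spin [-0.573  0.093  0.164]
```

```bash
python3 -m crank '[{"fingers":-0.2,"delta_pos":[0,0.08,0.22],"spin":0},{"fingers":-0.2,"delta_pos":[-0.1,0,0],"spin":0},{"fingers":-0.2,"delta_pos":[-0.1,0,0],"spin":0},{"fingers":-0.2,"delta_pos":[-0.1,0,0],"spin":0},{"fingers":-0.2,"delta_pos":[-0.1,0,0],"spin":0},{"fingers":-0.2,"delta_pos":[0,0,0],"spin":0}]'
python3 go.py .5215 -.0168 .009 88.3
python3 -m crank '[{"fingers":-0.2,"delta_pos":[-0.07,0,0],"spin":0},{"fingers":-0.2,"delta_pos":[0,0,0],"spin":0}]'
python3 -m crank '[{"fingers":-0.2,"delta_pos":[-0.07,0,0],"spin":0},{"fingers":-0.2,"delta_pos":[0,0,0],"spin":0}]'

```

```text
t: 4.33
eef_pos: [0.5149, -0.0168, 0.0071]
tcp_rot: [0.047, 3.141, -0.0]
wrist_force: [0.4, 0.1, -1.0]
gripper_width: 0.401
t 4.3333 tcp [ 0.5149 -0.0168  0.0071] phi 88.3 q [-0.25   0.744  1.855  0.     0.542 -1.791] F [ 0.4  0.1 -1. ] w 0.401
delta/30mm now [-0.221  0.007 -0.063] spin/180 -0.0
delta/30mm after spin [-0.221  0.007 -0.063]
t: 4.5
eef_pos: [0.5162, -0.0167, 0.0072]
tcp_rot: [-0.047, -3.141, -0.0]
wrist_force: [-0.7, 1.3, -0.3]
gripper_width: 0.397
t: 4.67
eef_pos: [0.5185, -0.0168, 0.0072]
tcp_rot: [0.047, 3.141, -0.0]
wrist_force: [-0.5, -0.2, -0.3]
gripper_width: 0.398
```

```bash
for i in 1; do python3 -m crank '[{"fingers":-0.2,"delta_pos":[-0.07,0,0],"spin":0},{"fingers":-0.2,"delta_pos":[0,0,0],"spin":0}]'
python3 -m crank '[{"fingers":-0.2,"delta_pos":[-0.07,0,0],"spin":0},{"fingers":-0.2,"delta_pos":[0,0,0],"spin":0}]'
done
python3 -c "
from h import *
crop('side',200,160,150,105,5,'pics/s3.png')"
```

```text
t: 4.83
eef_pos: [0.5187, -0.0165, 0.007]
tcp_rot: [-0.047, -3.137, -0.001]
wrist_force: [-4.2, 0.2, 2.5]
gripper_width: 0.398
t: 5.0
eef_pos: [0.5187, -0.0163, 0.0068]
tcp_rot: [-0.046, -3.133, -0.002]
wrist_force: [-8.1, -0.8, 3.2]
gripper_width: 0.403
```

View pics/s3.png

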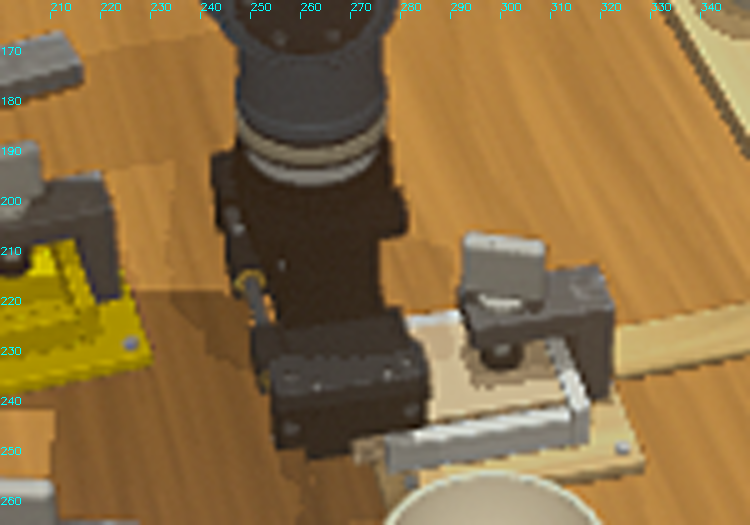

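Force is building with no further motion, at x=0.5187, so the stack has met the stop. I'll press slightly more, then back away.

```bash
python3 -m crank '[{"fingers":-0.2,"delta_pos":[-0.07,0,0],"spin":0},{"fingers":-0.2,"delta_pos":[0,0,0],"spin":0},{"fingers":-0.2,"delta_pos":[0,0,0],"spin":0}]'
python3 -m crank '[{"fingers":-0.2,"delta_pos":[0.3,0,0],"spin":0},{"fingers":-0.2,"delta_pos":[0.6,0,0],"spin":0},{"fingers":-0.2,"delta_pos":[1,0,0],"spin":0},{"fingers":-0.2,"delta_pos":[0,0,-1],"spin":0},{"fingers":-0.2,"delta_pos":[0,0,-1],"spin":0},{"fingers":-0.2,"delta_pos":[0,0,-1],"spin":0},{"fingers":-0.2,"delta_pos":[0,0,-1],"spin":0},{"fingers":-0.2,"delta_pos":[0,0,-1],"spin":0}]'
python3 -m crank '[{"fingers":0,"delta_pos":[0,0,-0.8],"spin":0},{"fingers":0,"delta_pos":[0,0,0],"spin":0}]'
python3 -c "
from h import *
crop('side',240,195,125,85,6,'pics/s4.png')"; python3 go.py .616 -.0196 .15 68
```

```text
t: 5.3
eef_pos: [0.5186, -0.0161, 0.0066]
tcp_rot: [-0.046, -3.129, -0.003]
wrist_force: [-11.5, -2.9, 4.0]
gripper_width: 0.399
t: 5.97
eef_pos: [0.4691, -0.0156, 0.159]
tcp_rot: [0.047, 3.137, -0.001]
wrist_force: [0.1, -0.5, -0.4]
gripper_width: 0.402
t: 6.13
eef_pos: [0.4725, -0.0164, 0.1862]
tcp_rot: [0.046, 3.127, -0.005]
wrist_force: [0.2, -0.2, -1.1]
gripper_width: 0.465
t 6.1833 tcp [ 0.471  -0.0161  0.184 ] phi 88.3 q [-0.272  0.378  1.858  0.     0.896 -1.813] F [-0.9 -0.3  0.1] w 0.479
delta/30mm now [-4.823  0.028  1.183] spin/180 0.1128
delta/30mm after spin [-4.526  1.701  1.134]
```

View pics/s4.png

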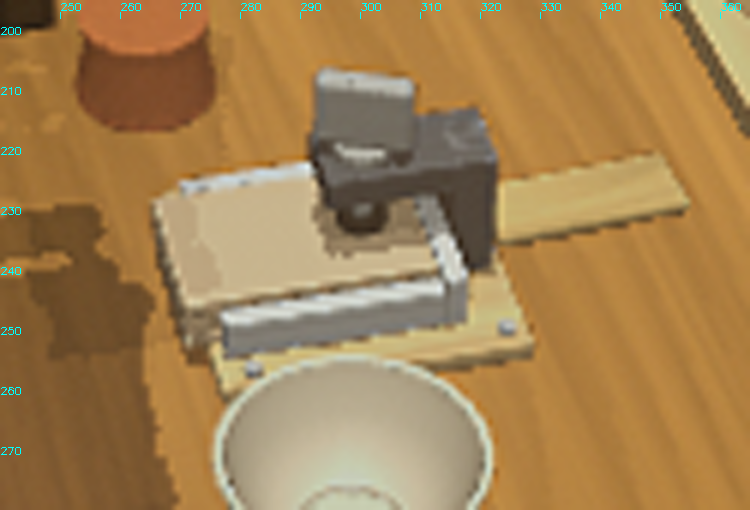

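The stack is flush at the stop: the tile ends form one line from (266,228) to (271,253) in the side view. Now to the screw.

```bash
python3 -m crank '[{"fingers":1,"delta_pos":[0,0,0],"spin":0.0376},{"fingers":1,"delta_pos":[0,0,0],"spin":0.0376},{"fingers":1,"delta_pos":[0,0,0],"spin":0.0376},{"fingers":1,"delta_pos":[-0.9,0.34,0],"spin":0},{"fingers":1,"delta_pos":[-0.9,0.34,0],"spin":0},{"fingers":1,"delta_pos":[-0.9,0.34,0],"spin":0},{"fingers":1,"delta_pos":[-0.9,0.34,0],"spin":0},{"fingers":1,"delta_pos":[-0.9,0.34,0],"spin":0}]'
python3 -m crank '[{"fingers":1,"delta_pos":[0,0,0],"spin":0},{"fingers":1,"delta_pos":[0,0,0],"spin":0},{"fingers":1,"delta_pos":[0,0,0],"spin":0}]'
python3 go.py .615 -.020 .086 68; python3 -c "
from h import *
crop('side',240,110,125,100,6,'pics/s5.png')"
```

```text
t: 6.85
eef_pos: [0.6131, -0.0185, 0.1793]
tcp_rot: [-0.6, -3.083, -0.0]
wrist_force: [0.7, 0.3, 0.3]
gripper_width: 0.976
t: 7.1
eef_pos: [0.6106, -0.0183, 0.1794]
tcp_rot: [-0.599, -3.08, -0.0]
wrist_force: [-0.2, 0.2, 0.1]
gripper_width: 0.999
t 7.1 tcp [ 0.6106 -0.0183  0.1794] phi 68.0 q [-0.213  0.56   1.51   0.     1.075 -1.4  ] F [-0.2  0.2  0.1] w 0.999
delta/30mm now [-0.168  0.005  3.112] spin/180 -0.0
delta/30mm after spin [-1.580e-01  3.000e-03  3.112e+00]
```

```bash
python3 -m crank '[{"fingers":1,"delta_pos":[-0.15,0,0.7],"spin":0},{"fingers":1,"delta_pos":[0,0,0.7],"spin":0},{"fingers":1,"delta_pos":[0,0,0.7],"spin":0},{"fingers":1,"delta_pos":[0,0,0.5],"spin":0},{"fingers":1,"delta_pos":[0,0,0.4],"spin":0},{"fingers":1,"delta_pos":[0,0,0],"spin":0},{"fingers":1,"delta_pos":[0,0,0],"spin":0}]'
python3 go.py .615 -.020 .086 68; python3 -c "
from h import *
a=bot.capture('side')[165:255,230:350];b=bot.capture('top')[130:220,240:330]
c=np.hstack([cv2.resize(a,None,fx=4.5,fy=4.5,interpolation=2),cv2.resize(b,None,fx=2.8,fy=4.5,interpolation=2)]);cv2.imwrite('pics/s6.png',c[:,:,::-1])"
```

```text
t: 7.73
eef_pos: [0.6153, -0.0202, 0.0908]
tcp_rot: [-0.6, -3.082, -0.0]
wrist_force: [0.7, 0.2, 0.0]
gripper_width: 1.001
t 7.7333 tcp [ 0.6153 -0.0202  0.0908] phi 67.98 q [-0.214  0.684  1.562  0.     0.898 -1.401] F [0.7 0.2 0. ] w 1.001
delta/30mm now [0.011 0.003 0.161] spin/180 -0.0001
delta/30mm after spin [0.011 0.003 0.161]
```

View pics/s6.png

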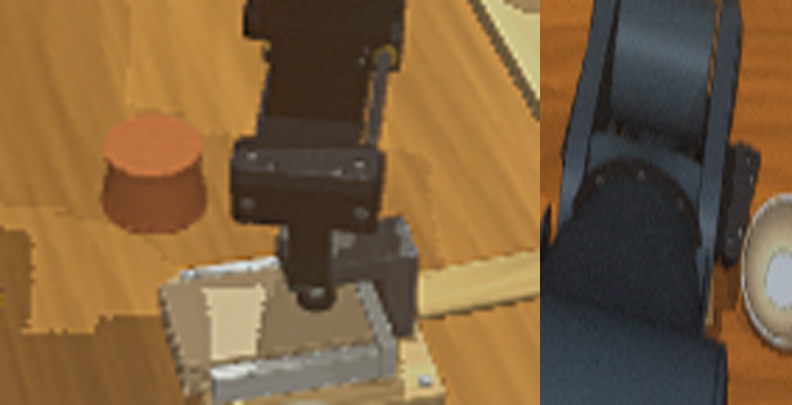

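The finger is centred on the wing and nothing is touching. Closing.

```bash
python3 -m crank '[{"fingers":1,"delta_pos":[0,0,0.15],"spin":0},{"fingers":-1,"delta_pos":[0,0,0],"spin":0},{"fingers":-1,"delta_pos":[0,0,0],"spin":0},{"fingers":-1,"delta_pos":[0,0,0],"spin":0},{"fingers":-1,"delta_pos":[0,0,0],"spin":0},{"fingers":-1,"delta_pos":[0,0,0],"spin":0},{"fingers":-1,"delta_pos":[0,0,0],"spin":0},{"fingers":-1,"delta_pos":[0,0,0],"spin":0}]' 15
python3 -m crank '[{"fingers":-1,"delta_pos":[0,0,0],"spin":0},{"fingers":-1,"delta_pos":[0,0,0],"spin":0},{"fingers":-1,"delta_pos":[0,0,0],"spin":0},{"fingers":-1,"delta_pos":[0,0,0],"spin":0}]' 15
python3 go.py; python3 -c "
from station import bot;print(bot.get_state()['wrist_torque'])"
```

```text
t: 8.5
eef_pos: [0.6161, -0.0203, 0.0867]
tcp_rot: [0.6, 3.084, -0.0]
wrist_force: [0.5, 0.1, -0.6]
gripper_width: 0.552
t: 8.83
eef_pos: [0.6161, -0.0203, 0.0866]
tcp_rot: [-0.6, -3.084, 0.0]
wrist_force: [-0.6, -0.8, -0.1]
gripper_width: 0.246
t 8.8333 tcp [ 0.6161 -0.0203  0.0866] phi 67.99 q [-0.214  0.69   1.563 -0.     0.889 -1.401] F [-0.6 -0.8 -0.1] w 0.246
[-0.02217276  0.02445393 -0.02634013]
```

Still closing (12 mm would read about 0.14).

```bash
python3 -m crank '[{"fingers":-1,"delta_pos":[0,0,0],"spin":0},{"fingers":-1,"delta_pos":[0,0,0],"spin":0},{"fingers":-1,"delta_pos":[0,0,0],"spin":0},{"fingers":-1,"delta_pos":[0,0,0],"spin":0}]' 15
python3 -m crank '[{"fingers":-1,"delta_pos":[0,0,0],"spin":0},{"fingers":-1,"delta_pos":[0,0,0],"spin":0},{"fingers":-1,"delta_pos":[0,0,0],"spin":0}]' 40
python3 go.py; python3 -c "
from station import bot;print(bot.get_state()['wrist_torque'])"
```

```text
t: 9.17
eef_pos: [0.616, -0.0203, 0.0866]
tcp_rot: [-0.6, -3.083, 0.0]
wrist_force: [-0.4, 0.1, 0.4]
gripper_width: 0.14
t: 9.42
eef_pos: [0.616, -0.0203, 0.0866]
tcp_rot: [-0.599, -3.084, 0.0]
wrist_force: [-0.7, -0.7, 0.6]
gripper_width: 0.138
t 9.4167 tcp [ 0.616  -0.0203  0.0866] phi 68.0 q [-0.214  0.69   1.563 -0.     0.889 -1.401] F [-0.7 -0.7  0.6] w 0.138
[-0.09277097  0.16234262 -0.03430285]
```

```bash
R='' ; python3 -m crank '[{"fingers":-1,"delta_pos":[0,0,0],"spin":0.0375},{"fingers":-1,"delta_pos":[0,0,0],"spin":0.0375},{"fingers":-1,"delta_pos":[0,0,0],"spin":0.0375},{"fingers":-1,"delta_pos":[0,0,0],"spin":0.0375},{"fingers":-1,"delta_pos":[0,0,0],"spin":0}]'; python3 go.py; python3 -c "
from station import bot;print(bot.get_state()['wrist_torque'])"
python3 -m crank '[{"fingers":-1,"delta_pos":[0,0,0],"spin":0.0375},{"fingers":-1,"delta_pos":[0,0,0],"spin":0.0375},{"fingers":-1,"delta_pos":[0,0,0],"spin":0.0375},{"fingers":-1,"delta_pos":[0,0,0],"spin":0.0375},{"fingers":-1,"delta_pos":[0,0,0],"spin":0.0375},{"fingers":-1,"delta_pos":[0,0,0],"spin":0.0375},{"fingers":-1,"delta_pos":[0,0,0],"spin":0}]'; python3 go.py; python3 -c "
from station import bot;print(bot.get_state()['wrist_torque'])"
```

```text
t: 9.83
eef_pos: [0.6156, -0.0208, 0.0866]
tcp_rot: [-1.305, -2.857, 0.002]
wrist_force: [-1.7, -2.6, 0.9]
gripper_width: 0.136
t 9.8333 tcp [ 0.6156 -0.0208  0.0866] phi 40.9 q [-2.140e-01  6.900e-01  1.563e+00 -1.000e-03  8.890e-01 -9.270e-01] F [-1.7 -2.6  0.9] w 0.136
[-0.42245857  0.33490721 -0.06733222]
t: 10.42
eef_pos: [0.6149, -0.0211, 0.0866]
tcp_rot: [-2.21, -2.231, 0.004]
wrist_force: [-4.1, -4.3, 2.5]
gripper_width: 0.137
t 10.4167 tcp [ 0.6149 -0.0211  0.0866] phi 0.54 q [-0.215  0.69   1.564 -0.002  0.89  -0.223] F [-4.1 -4.3  2.5] w 0.137
[-0.71531069  0.65569202 -0.07418346]
```

```bash
python3 -m crank '[{"fingers":-1,"delta_pos":[-0.05,-0.05,0],"spin":0.0375},{"fingers":-1,"delta_pos":[0,0,0],"spin":0.0375},{"fingers":-1,"delta_pos":[0,0,0],"spin":0.0375},{"fingers":-1,"delta_pos":[0,0,0],"spin":0.0375},{"fingers":-1,"delta_pos":[0,0,0],"spin":0.0375},{"fingers":-1,"delta_pos":[0,0,0],"spin":0}]'; python3 go.py;python3 -c "
from station import bot;print(bot.get_state()['wrist_torque'])"
python3 -m crank '[{"fingers":-1,"delta_pos":[0,0,0],"spin":0.0375},{"fingers":-1,"delta_pos":[0,0,0],"spin":0.0375},{"fingers":-1,"delta_pos":[0,0,0],"spin":0.0375},{"fingers":-1,"delta_pos":[0,0,0],"spin":0.0375},{"fingers":-1,"delta_pos":[0,0,0],"spin":0.0375},{"fingers":-1,"delta_pos":[0,0,0],"spin":0.0375},{"fingers":-1,"delta_pos":[0,0,0],"spin":0}]'; python3 go.py;python3 -c "
from station import bot;print(bot.get_state()['wrist_torque'])"
```

```text
t: 10.92
eef_pos: [0.6141, -0.021, 0.0866]
tcp_rot: [-2.762, -1.494, 0.001]
wrist_force: [-1.9, 2.5, 1.6]
gripper_width: 0.133
t 10.9167 tcp [ 0.6141 -0.021   0.0866] phi -33.17 q [-2.160e-01  6.880e-01  1.567e+00  1.000e-03  8.870e-01  3.620e-01] F [-1.9  2.5  1.6] w 0.133
[ 0.08594642  0.45165151 -0.11238053]
t: 11.5
eef_pos: [0.6136, -0.0203, 0.0866]
tcp_rot: [-3.107, -0.448, 0.003]
wrist_force: [-4.0, 4.5, 2.9]
gripper_width: 0.137
t 11.5 tcp [ 0.6136 -0.0203  0.0866] phi -73.59 q [-0.216  0.688  1.568  0.002  0.888  1.067] F [-4.   4.5  2.9] w 0.137
[ 0.56283064  0.67752103 -0.10750524]
```

```bash
cat > q.py <<'E'
from station import bot; import numpy as np,cv2
s=bot.get_state();R=cv2.Rodrigues(np.array(s['tcp_rot']))[0]
print('phi',round(float(np.degrees(np.arctan2(R[1,1],R[0,1]))),2),'Tz',s['wrist_torque'][2].round(3),'F',s['wrist_force'].round(1))
E
python3 -m crank '[{"fingers":-1,"delta_pos":[-0.02,-0.05,0],"spin":0.0375},{"fingers":-1,"delta_pos":[0,0,0],"spin":0.02},{"fingers":-1,"delta_pos":[0,0,0],"spin":0}]' >/dev/null; python3 q.py
python3 -m crank '[{"fingers":-1,"delta_pos":[0,0,0],"spin":0.01},{"fingers":-1,"delta_pos":[0,0,0],"spin":0}]' >/dev/null; python3 q.py
python3 -m crank '[{"fingers":-1,"delta_pos":[0,0,0],"spin":0.01},{"fingers":-1,"delta_pos":[0,0,0],"spin":0}]' >/dev/null; python3 q.py
python3 -m crank '[{"fingers":-1,"delta_pos":[0,0,0],"spin":0.01},{"fingers":-1,"delta_pos":[0,0,0],"spin":0}]' >/dev/null; python3 q.py
python3 -m crank '[{"fingers":-1,"delta_pos":[0,0,0],"spin":0.01},{"fingers":-1,"delta_pos":[0,0,0],"spin":0}]' >/dev/null; python3 q.py
```

```text
phi -83.8 Tz -0.092 F [-1.7  2.3  2.6]
phi -85.6 Tz 0.046 F [-1.8  3.1  2. ]
phi -87.47 Tz 0.034 F [-2.3  4.3  2.3]
phi -89.33 Tz 0.048 F [-0.8  3.7  2.2]
phi -91.16 Tz -0.011 F [-2.2  5.1  2.3]
```

```bash

python3 -m crank '[{"fingers":-1,"delta_pos":[0,0,0],"spin":0.01}]' >/dev/null; python3 q.py
python3 -m crank '[{"fingers":-1,"delta_pos":[0,0,0],"spin":0.01}]' >/dev/null; python3 q.py
python3 -m crank '[{"fingers":-1,"delta_pos":[0,0,0],"spin":0.01}]' >/dev/null; python3 q.py
python3 -m crank '[{"fingers":-1,"delta_pos":[0,0,0],"spin":0.01}]' >/dev/null; python3 q.py
```

```text
phi -92.87 Tz 0.722 F [-0.8  5.5  3.2]
phi -94.61 Tz 0.81 F [-4.   5.2  3. ]
phi -96.38 Tz 0.923 F [-2.8  4.7  3.1]
phi -98.17 Tz 0.944 F [-2.2  5.5  3.2]
```

```bash
python3 go.py; python3 -m crank '[{"fingers":-1,"delta_pos":[0,0,0],"spin":0}]' |grep wid; python3 q.py
for i in 1; do python3 -m crank '[{"fingers":-1,"delta_pos":[0,0,0],"spin":-0.01},{"fingers":-1,"delta_pos":[0,0,0],"spin":0}]' |grep wid; python3 q.py
python3 -m crank '[{"fingers":-1,"delta_pos":[0,0,0],"spin":-0.01},{"fingers":-1,"delta_pos":[0,0,0],"spin":0}]' |grep wid; python3 q.py
python3 -m crank '[{"fingers":-1,"delta_pos":[0,0,0],"spin":-0.01},{"fingers":-1,"delta_pos":[0,0,0],"spin":0}]' |grep wid; python3 q.py;done
```

```text
t 12.75 tcp [ 0.6131 -0.0199  0.0867] phi -98.17 q [-0.214  0.687  1.57  -0.     0.885  1.499] F [-2.2  5.5  3.2] w 0.151
gripper_width: 0.147
phi -98.13 Tz 0.959 F [-3.2  5.2  3.6]
gripper_width: 0.143
phi -96.27 Tz 0.667 F [-2.   5.4  2.8]
gripper_width: 0.139
phi -94.55 Tz 0.369 F [-2.2  4.3  2.6]
gripper_width: 0.132
phi -92.83 Tz 0.181 F [-2.7  5.1  2.8]
```

Seated: torque jumped to 0.7–0.95 N·m past phi ≈ -91.6°, which matches the wing lying along the jig. On unwinding, the twist came out elastically. Now backing off 90° to phi ≈ -1.3°.

```bash
python3 -m crank '[{"fingers":-1,"delta_pos":[0,-0.03,0],"spin":-0.0375},{"fingers":-1,"delta_pos":[0,0,0],"spin":-0.0375},{"fingers":-1,"delta_pos":[0,0,0],"spin":-0.0375},{"fingers":-1,"delta_pos":[0,0,0],"spin":-0.0375},{"fingers":-1,"delta_pos":[0,0,0],"spin":-0.0375},{"fingers":-1,"delta_pos":[0,0,0],"spin":-0.0375},{"fingers":-1,"delta_pos":[0,0,0],"spin":-0.0375},{"fingers":-1,"delta_pos":[0,0,0],"spin":0}]'|grep wid; python3 q.py
python3 -m crank '[{"fingers":-1,"delta_pos":[0,0,0],"spin":-0.0375},{"fingers":-1,"delta_pos":[0,0,0],"spin":-0.0375},{"fingers":-1,"delta_pos":[0,0,0],"spin":-0.0375},{"fingers":-1,"delta_pos":[0,0,0],"spin":-0.0375},{"fingers":-1,"delta_pos":[0,0,0],"spin":-0.0375},{"fingers":-1,"delta_pos":[0,0,0],"spin":0}]'|grep wid; python3 go.py .615 -.02 .0866 -1.2
```

```text
gripper_width: 0.136
phi -45.56 Tz 0.133 F [-1.8 -0.6  2.2]
gripper_width: 0.137
t 14.5 tcp [ 0.6145 -0.0213  0.0867] phi -12.02 q [-0.215  0.688  1.569 -0.003  0.883 -0.004] F [-1.6 -2.3 -0.2] w 0.137
delta/30mm now [0.044 0.006 0.003] spin/180 -0.0601
delta/30mm after spin [0.042 0.014 0.003]
```

```bash
python3 -m crank '[{"fingers":-1,"delta_pos":[0,0,0],"spin":-0.0375},{"fingers":-1,"delta_pos":[0,0,0],"spin":-0.0226},{"fingers":-1,"delta_pos":[0,0,0],"spin":0},{"fingers":-1,"delta_pos":[0,0,0],"spin":0}]'; python3 q.py; python3 -c "
from h import *
crop('side',235,165,125,95,6,'pics/s7.png')"
```

```text
t: 14.83
eef_pos: [0.6148, -0.0212, 0.0867]
tcp_rot: [2.248, 2.19, -0.0]
wrist_force: [0.9, -6.2, -1.4]
gripper_width: 0.129
phi -1.49 Tz 0.139 F [ 0.9 -6.2 -1.4]
```

View pics/s7.png

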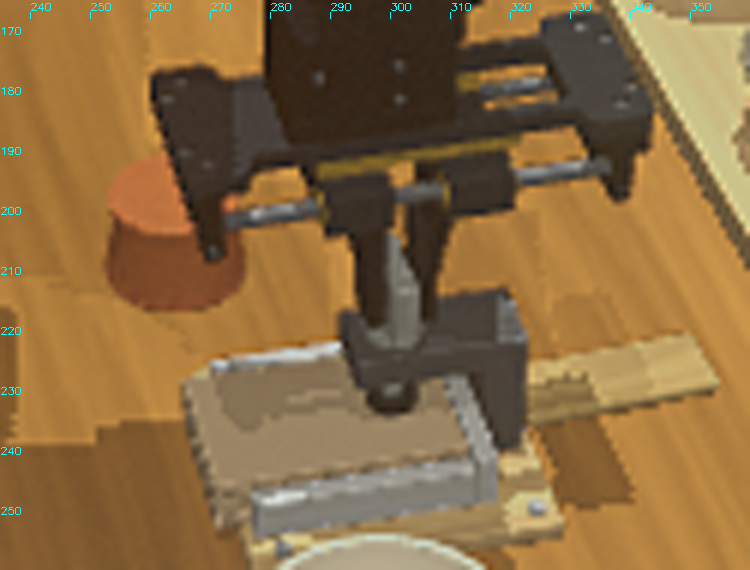

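The wing stands crosswise between the pads at side (300,215). The stack is still flush, with its ends at (266,228) to (271,253). The bowl, chuck and rib are in place. Handing in.

```bash
python3 -c "
from station import bot;print(bot.close_job())"
```

```text
the job is handed in; nothing more can be done
None
```

The job is handed in at about 15 s of the 69 s allowed. The stack is flush, and the gripper still holds the thumbscrew a quarter turn off its seat.

- **Stack:** I pushed the four tiles to the end stop until the force rose to about 11 N with no further motion. In the last side picture their edges are still in line.
- **Screw:** It turned clockwise about 160° before seating, where the torque jumped to 0.7–0.95 N·m. I then backed it off by about 90°. The last picture shows the wing crosswise between the pads, gripped at 40 N.
- **Other things:** The bowl, chuck and rib were unmoved in the side view. I did not check the jar, mug, pot, brush and look-alike jigs again, but my path stayed clear of them.

**Checks that disagreed or were uncertain:**
- **Seat angle:** It is known only to about ±0.5–1°, because the wrist torque reading had a drifting offset of about 0.1 N·m and the gripper twisted about 6° elastically against the seat.
- **Jig position:** The two cameras' fits differed by about 1–2 mm, and the stack met the stop about 3 mm earlier than the fitted position predicted.
- **Side force at the end:** There was about 6 N of sideways force on the gripper from a small centring offset on the screw.

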